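Put the bearing away in the screw-top tin

ROBOT

A 7-joint arm with a two-finger parallel gripper is mounted at the origin on the work surface. World frame = base frame: x ahead of the robot, y to its left, z up, the work surface at z = 0. Lengths are in mm, angles in rad, forces in N, time in s.
With the tool pointing down it reaches from about 400 to 900 mm from the base axis. Payload 5.6 kg.
Tool frame: the origin (TCP) lies on the centre line of the jaws, within the pads' length; the fingertips stand 11 mm ahead of it and the grasp point (between the pads) lies 8 mm behind it; z points along the fingers, y is the line along which they close (so a half turn about z gives the same grasp; the last joint's range is limited). The gripper opens to 92 mm and grips with 3 to 60 N. Pads are 20 mm wide; open, the fingers measure 128 mm over their backs; the gripper's body (75 mm by 189 mm) begins 69 mm behind the grasp point.
Start: joints at [1.259, 0.468, -0.012, 1.603, 0.006, 1.071, -0.056], TCP at [172.581, -626.677, 225.592] pointing down, gripper open.
Joint ranges: [-2.53, 2.53], [-0.31, 2.02], [-1.57, 1.55], [0.28, 2.44], [-1.29, 4.43], [0.15, 1.84], [-2.92, 2.92]. Speed limits (rad/s): [2.57, 2.57, 3.14, 3.14, 3.14, 3.14, 3.14].

INTERFACE

Orientations are given as a unit quaternion [w, x, y, z].
In Python, from bench import arm gives the robot as it stands. Calls block until the motion is done:
- arm.move_ptp(position, orientation): joint-space move of the TCP to a pose.
- arm.servo_line(position, rot=None, velocity=150, force_limit=None): straight line of the TCP; rot=None keeps the orientation; velocity is the mean speed in mm/s. With force_limit (N) it stops when the force on the tool has changed by that much, and returns True; else False.
- arm.move_j(angles): joint-space move.
- arm.gripper_to(opening): opening from 0.0 (shut) to 1.0 (fully open); the grip force is fixed at half the most; returns when the fingers have stopped.
- arm.sleep(seconds).
- arm.solve_ik(position, orientation): joint angles nearest the present ones, or None.
- arm.read_camera(name): name is "scene" or "top" or "wrist"; returns a dict with "color" (400x640x3 uint8, red, green, blue), "mtx" (3x3 intrinsics, pixels), "rvec" (rotation vector, rad) and "tvec" (3), from world to camera coordinates, as OpenCV has them. Camera axes: x right, y down, z forward; pixel columns grow to the right and rows downward; lengths in mm; the calibration is good to about 2 mm. A picture is of the moment at which its call begins. There is no depth.
A pose or a line that the arm cannot do raises arm.MotionError and nothing moves.
- arm.close_job(): hands the job in; it is judged then, once.
Readings, each from a call of its own:
- arm.current_time_s(): time.
- arm.current_qpos(): joint angles.
- arm.current_qd(): joint speeds.
- arm.current_joint_efforts(): joint torques, N m.
- arm.current_eef_pos(): TCP position.
- arm.current_tool_rot(): TCP orientation.
- arm.current_contact_force(): force on the tool from outside, world axes, zero at the start.
- arm.current_ft_torque(): the same for the moment, N m.
- arm.current_grip_width(): opening from 0.0 (shut) to 1.0 (fully open).
- arm.current_grip_force(): force on a finger pad.
Only numpy, scipy, OpenCV 4.12 (cv2) and the standard library are available. Lean on these libraries where they do the work, as an engineer would, in place of code of your own. Each camera call takes 0.05 s, during which the arm holds its last target. There are 200 camera calls.

TASK

Put the finished bearing (the solid-looking one with seals, not the open rings beside it) from the steel block into the leaning tin and let go of it. Then swing the tin's captive lid fully shut, and only after that screw its cap fully tight: clockwise by the black knob, about a fifth of a turn, to the stop. Do not turn the cap before the lid is shut, and leave the rings, tools, oiler and cup where they are.

Things in the scene. Friction and masses are not known exactly. Their poses are not given: they have to be found in the camera images.
- bearing: The finished ball bearing: steel disc, diameter 32, height 14, dark seal rings and a small black bore on its face, about 50 g. It lies flat on the steel block between two open rings, in any of the three places. Origin: centre of its underside; z up.
- anvil: Fixed steel block with masking tape on two edges, on a wooden block 200 x 260; its flat steel top (160 x 230) is 60 above the table. Origin: centre of the underside on the table; z up, y along the row of bearing and rings (spaced about 70).
- tin_floor (a point): Centre of the tin's inner floor. The round aluminium tin is fixed on a sloping cradle and leans 26 degrees, its mouth towards its front (the robot's side): z is the tin's axis, out of the mouth; x points to the hinge side (back, up the slope); y is across, level. Inner diameter 80, depth 34 from floor to rim, wall 3.
- tin_mouth (a point): Centre of the tin's mouth, level with its rim; same axes as tin_floor. Two small steel hooks stand on the rim at +y and -y (53 from the axis), 13 higher than the rim.
- lid_hinge (a point): Middle of the lid's hinge, at the back of the rim, 52 from the tin's axis along +x of tin_floor, level with the rim; the hinge line runs along y. The axes turn with the lid; when shut they are those of tin_floor.
- lid (a joint): Angle of the lid about lid_hinge, rad: 0 shut on the rim, growing as it opens up and back; it starts open at about 1.6 to 1.9 and has a stiff hinge: it stays where it is left and must be pushed (some 2 to 3 N at the knob) all the way down.
- cap_top (a point): Centre of the top face of the black ribbed knob (diameter 40, 30 tall) that turns the cap; z is its axis, out of the knob (along the tin's axis when shut). It is 52 from the hinge and 41 above the rim when shut. Below the knob: strap ring, diameter 54, 3 thick, and aluminium cap disc, diameter 88, 8 thick. Fingers can grip all round, down to 30 below this point.
- cap (a joint): Rotation of the cap in the lid, rad: it grows as the knob is turned clockwise seen from outside (looking down on the knob). It starts at 0 to 0.25 (loose); 1.3 is the stop (tight), where the cap's two ears lie under the tin's two hooks. Friction 0.1 N m.
- ring_a: Bystander: open steel ring, outer diameter 46, hole 32, height 9, on the steel block. Origin: centre of the underside.
- ring_b: Bystander: open steel ring, outer diameter 40, hole 24, height 7, on the steel block. Origin: centre of the underside.
- hammer: Bystander: small hammer with wooden handle, 220 long, lying on the table. Origin: underside.
- oiler: Bystander: clear oil bottle, diameter 48, height 120. Origin: centre of the underside.
- cup: Bystander: steel cup, diameter 70, height 70. Origin: centre of the underside.
- caliper: Bystander: caliper, 200 long, lying on the table. Origin: underside.
Things that resemble listed ones, but are neither listed nor needed, are in the scene too. Leave any pink or red look-alike of the bearing alone.

How it is judged:
By the outcome, as a careful person would: the job done as asked, in the order asked, and still so for the second after the job is handed in, with the robot touching nothing.
It also fails if it takes over 61 s, if anything falls off the work surface, if the arm or the gripper's body presses on something with over 40 N, if the wrist force passes 120 N, or if a joint passes its speed limit or range.

## Working session

There is one attempt and no reset: what is moved stays moved. The work goes in short steps, each a Python script; the robot and the scene stay as the last script left them, time stands still between calls to the robot, and variables do not carry over. Pictures are saved under pics/ and viewed, at most 10 in all, crops included, and the job is handed in when it is done.

```bash
ls; mkdir -p pics; python3 - <<'E'
from bench import arm
import cv2,pickle
d={}
for n in("scene","top","wrist"):
    r=arm.read_camera(n); d[n]=r; cv2.imwrite(f"pics/{n}0.png",r["color"][:,:,::-1])
    print(n,r["mtx"].tolist(),r["rvec"].ravel(),r["tvec"].ravel())
pickle.dump(d,open("cams.pkl","wb")); print(arm.current_tool_rot(),arm.current_time_s())
E
```

```text
pics
scene [[372.54582893341023, 0.0, 317.31676087424665], [0.0, 372.54582893341023, 204.02170200469797], [0.0, 0.0, 1.0]] [ 1.16869043  2.587774   -0.67337817] [ 325.45185078 -338.72475656 1283.86520998]
top [[452.8870859026624, 0.0, 312.44203012489805], [0.0, 452.8870859026624, 201.96089755530065], [0.0, 0.0, 1.0]] [ 2.11807371 -2.16418683  0.13343762] [ 75.41068834 586.98981926 971.82862273]
wrist [[351.16184055902175, 0.0, 318.0803260515618], [0.0, 351.16184055902175, 200.51610672826718], [0.0, 0.0, 1.0]] [-2.29702255  1.7518872   0.26842278] [-649.1426312   -32.11350356  391.89354158]
[-6.60455676e-04  9.90982209e-01  1.33991793e-01 -1.57398482e-04] 0.15
```

View pics/scene0.png

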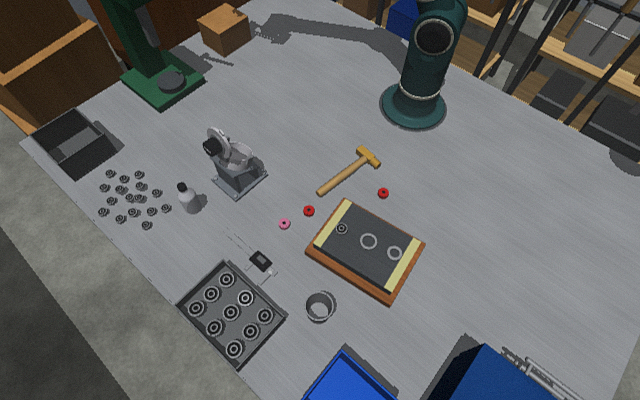

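View pics/top0.png

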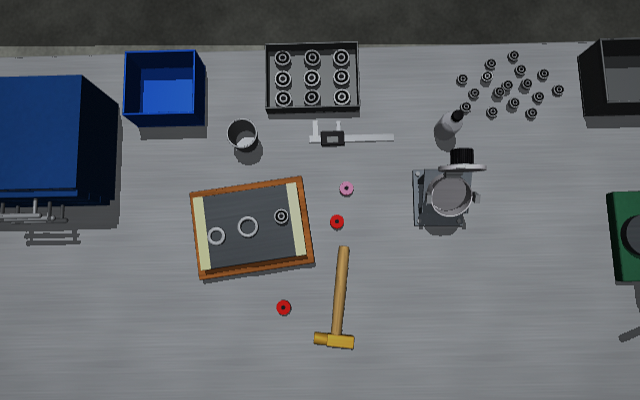

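The scene view shows the steel block with three round things at (341,229), (369,241) and (394,253), and the tin at about (235,160) with its lid open. In the top view the same things are at (281,216), (248,227) and (216,236), and the tin is at about (450,190). The one at top (281,216) looks solid with a dark bore, so it should be the bearing. The others on the block are open rings, the pink and red ones are decoys, and the ones in the tray and the pile are elsewhere. I'll confirm this in one enlarged crop.

```bash
python3 - <<'E'
import cv2,numpy as np
t=cv2.imread("pics/top0.png"); s=cv2.imread("pics/scene0.png")
a=cv2.resize(t[170:290,180:330],None,fx=4,fy=4,interpolation=cv2.INTER_CUBIC)  #600x480
cv2.imwrite("pics/c_anvil.png",a)
b=cv2.resize(t[140:240,405:495],None,fx=6,fy=6,interpolation=cv2.INTER_CUBIC)
cv2.imwrite("pics/c_tin_top.png",b)
cv2.imwrite("pics/c_tin_scene.png",cv2.resize(s[120:205,195:280],None,fx=7,fy=7,interpolation=cv2.INTER_CUBIC))
E
```

```text
(no output)
```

View pics/c_anvil.png

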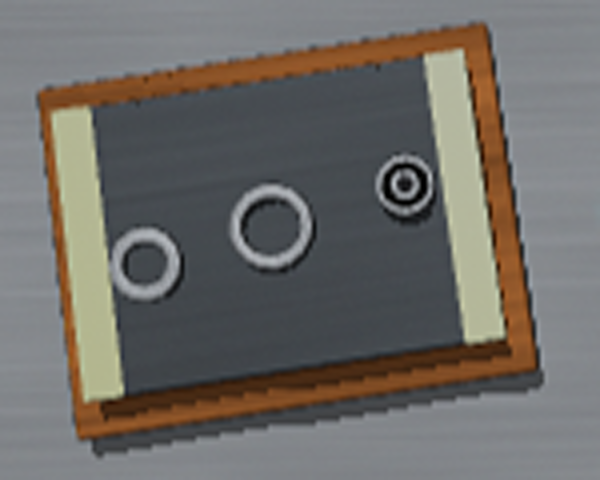

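View pics/c_tin_top.png

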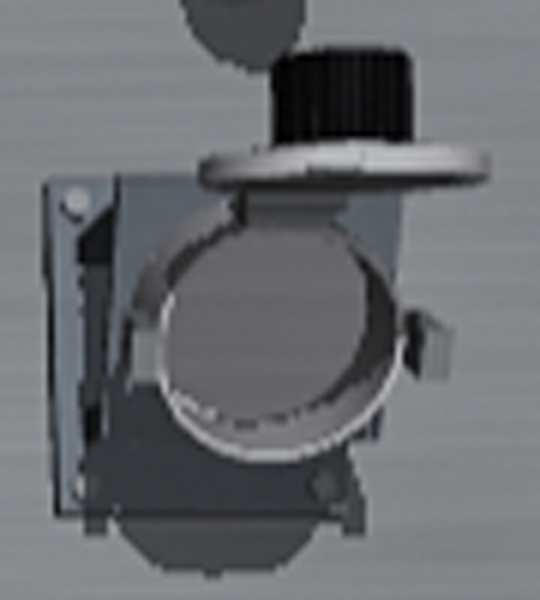

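View pics/c_tin_scene.png

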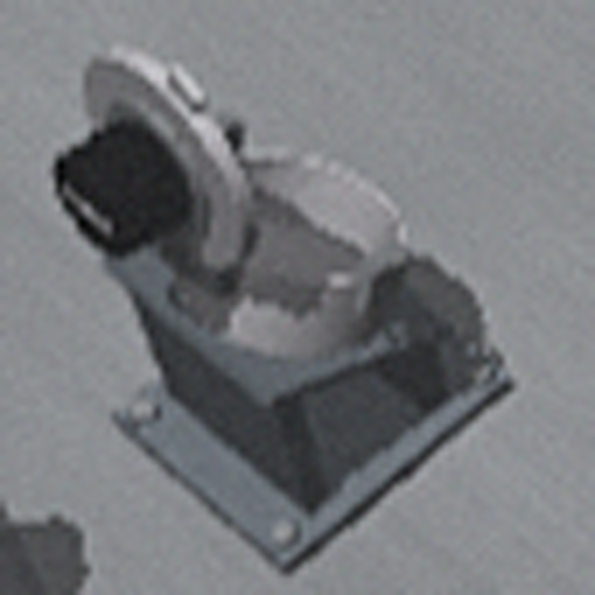

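The crop settles it. The part at crop (405,184), top (281,216), has dark seals and a small bore, so it is the bearing. The other two on the block are open rings. For the tin, the top crop shows the rim spanning columns 160–405 and its front edge at row 462, the hooks at (145,355) and (430,345), and the knob spanning 272–413. I'll fit the tin's pose to the edges in both views.

```bash
cat > vis.py <<'E'
import pickle,cv2,numpy as np
from scipy.spatial.transform import Rotation as R
from scipy.optimize import least_squares
C=pickle.load(open("cams.pkl","rb"))
def proj(n,P,cams=C):
    c=cams[n]; return cv2.projectPoints(np.asarray(P,float).reshape(-1,1,3),c["rvec"],c["tvec"],c["mtx"],None)[0][:,0]
def ray(n,uv,z,cams=C):
    c=cams[n]; M=cv2.Rodrigues(c["rvec"])[0]; o=-M.T@c["tvec"].ravel()
    d=M.T@np.linalg.inv(c["mtx"])@[uv[0],uv[1],1]; return o+d*(z-o[2])/d[2]
t=np.linspace(0,2*np.pi,181); ci=np.c_[np.cos(t),np.sin(t),0*t]
def tinrot(yaw):  # x to the hinge (up slope), z leans to front
    return R.from_euler("z",yaw)*R.from_euler("y",-np.radians(26))
def lidpts(p,P):  # P in shut tin_mouth axes -> world, lid open by p[4] about hinge
    h=np.array([52,0,0]); T=tinrot(p[3])
    return p[:3]+T.apply(R.from_euler("y",p[4]).apply(P-h)+h)
def model(p):
    T=tinrot(p[3]); rim=p[:3]+T.apply(ci*43); hooks=p[:3]+T.apply([[0,53,13],[0,-53,13]])
    disc=lidpts(p,np.r_[ci*44,ci*44+[0,0,8]]); knob=lidpts(p,np.r_[ci*20+[0,0,11],ci*20+[0,0,41]])
    return rim,hooks,disc,knob
E
cat > fit.py <<'E'
from vis import *
for n in ("top","scene"):
    c=C[n];print(n,"cam at",-cv2.Rodrigues(c["rvec"])[0].T@c["tvec"].ravel())
f=lambda uv,o,s:(np.array(uv)+.5)/s-.5+o
b=f([405,184],[180,170],4); print("bearing",ray("top",b,74),ray("scene",[341.5,228.5],74))
print("rings",ray("top",f([272,227],[180,170],4),69),ray("top",f([146,264],[180,170],4),67))
print("tape corners",[ray("top",f(u,[180,170],4),60)[:2].round() for u in([52,111],[463,50],[505,338],[84,401])])
tc=lambda u:(u+.5)/6-.5; sc=lambda u:(u+.5)/7-.5
def res(p,full=False):
    rim,hk,di,kn=model(p); r=[]
    a=proj("top",rim);r+=[a[:,0].min()-405-tc(159),a[:,0].max()-405-tc(407),a[:,1].max()-140-tc(464)]
    a=proj("top",di);r+=[a[:,0].min()-405-tc(197),a[:,0].max()-405-tc(491),a[:,1].max()-140-tc(190)]
    a=proj("top",kn);r+=[a[:,0].min()-405-tc(271),a[:,0].max()-405-tc(414),a[:,1].min()-140-tc(46)]
    a=proj("scene",rim);r+=[a[:,0].max()-195-sc(407),a[:,1].min()-120-sc(148)]
    a=proj("scene",di);r+=[a[:,1].min()-120-sc(47),a[:,0].min()-195-sc(83)]
    a=proj("scene",kn);r+=[a[:,0].min()-195-sc(53),a[:,1].max()-120-sc(256)]
    return np.array(r)
g=ray("top",[450,195],100); 
for yaw in(0,):
    s=least_squares(res,[*g,yaw,1.7],loss="soft_l1"); print(s.x.round(3),s.cost); print(res(s.x).round(2))
    np.save("tin.npy",s.x)
T=tinrot(s.x[3]);print("floor",s.x[:3]-34*T.apply([0,0,1]))
p=s.x; rim,hk,di,kn=model(p)
for n,o,k in(("top",(405,140),6),("scene",(195,120),7)):
    im=cv2.imread(f"pics/c_tin_{n}.png")
    for P in(rim,hk,di,kn):
        for u in proj(n,P): cv2.circle(im,tuple(int(v) for v in (u-o+.5)*k-.5),1,(0,0,255),-1)
    cv2.imwrite(f"pics/ov_{n}.png",im)
a,b2=cv2.imread("pics/ov_top.png"),cv2.imread("pics/ov_scene.png")
h=480;cv2.imwrite("pics/ov.png",np.hstack([cv2.resize(a,(380,422)),cv2.resize(b2,(420,422))]))
E
python3 fit.py
```

```text
top cam at [ 446.51498959   48.19557796 1045.46460587]
scene cam at [921.11885366 355.85003882 945.44912745]
bearing [555.68298456 131.07206514  74.        ] [554.74094297 134.85554403  74.        ]
rings [534.42515552 203.87110988  69.        ] [515.99824774 272.63921715  67.        ]
tape corners [array([602., 327.]), array([631.,  99.]), array([472.,  79.]), array([443., 307.])]
[ 5.80757e+02 -2.24301e+02  1.20004e+02 -7.00000e-03  1.89900e+00] 2.838305188624988
[-0.69  0.11 -0.02 -0.02 -0.27  1.13  0.29 -1.15  0.35 -0.92  0.07 -0.78
 -1.06 -0.93  0.05]
floor [ 595.66163227 -224.40964305   89.44471431]
```

View pics/ov.png

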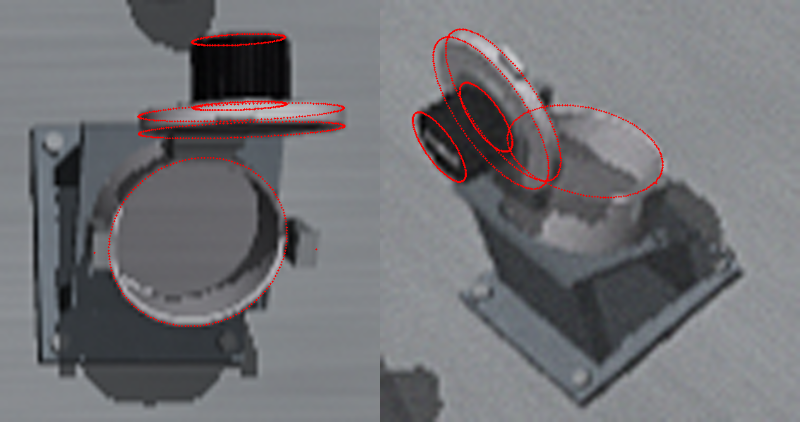

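The overlay agrees with both views to about 1 px. The mouth is at about (581,-224,120), the yaw is about 0 and the lid is at about 1.85. I'll check reachability for the plan, then pick the bearing.

```bash
cat > rob.py <<'E'
from bench import arm
from vis import *
q=lambda r:list(np.roll(r.as_quat(),1))
tool=lambda yaw,tilt,g=0:R.from_euler("z",yaw)*R.from_euler("y",tilt)*R.from_euler("x",np.pi)*R.from_euler("z",g)
def tcp(tip,r,back=11): return np.asarray(tip)-back*r.apply([0,0,1])   # TCP for a fingertip point
E
python3 - <<'E'
from rob import *
f=lambda u:((u+.5)/6-.5)
a,b=[ray("top",[405+f(u),140+f(v)],5) for u,v in((45,183),(60,515))]; d=a-b; print("plate yaw",np.arctan2(d[1],d[0]))
p=np.load("tin.npy"); T=tinrot(p[3]); k=p[:3]+T.apply([0,0,41])
r=tool(p[3],-np.radians(26))
for g in(-.8,-.4,0,.4,.8,1.3):
    for s in (0,): print("cap g",g,np.round(arm.solve_ik(tcp(k,tool(p[3],-np.radians(26),g)),q(tool(p[3],-np.radians(26),g))) if arm.solve_ik(tcp(k,tool(p[3],-np.radians(26),g)),q(tool(p[3],-np.radians(26),g))) is not None else np.nan,2))
print("push",arm.solve_ik([700,-224,200],q(tool(0,0))))
B=np.array([555.7,131.5,0]); r=tool(0.3,0)   # tool y turned away from the ring
r=min((tool(-.3,0),),key=lambda r:0)
arm.gripper_to(.62)
arm.move_ptp(list(B+[0,0,150]),q(r)); c=arm.read_camera("wrist"); cv2.imwrite("pics/w1.png",c["color"][:,:,::-1])
pickle.dump({"wrist":c},open("w1.pkl","wb"))
print("bearing px",proj("wrist",[B+[0,0,74]],{"wrist":c}),"tool y",r.apply([0,1,0]),arm.current_time_s())
E
```

```text
plate yaw -0.006816333325341991
cap g -0.8 [ 0.8   0.34 -0.44  2.08 -0.09  0.33 -0.29]
cap g -0.4 [ 0.73  0.33 -0.37  2.08 -0.17  0.33 -0.62]
cap g 0 [ 0.67  0.32 -0.29  2.09 -0.26  0.34 -0.94]
cap g 0.4 [ 0.6   0.32 -0.21  2.09 -0.33  0.34 -1.27]
cap g 0.8 [ 0.55  0.31 -0.15  2.09 -0.39  0.35 -1.62]
cap g 1.3 [ 0.46  0.3  -0.05  2.1  -0.48  0.36 -2.04]
push [ 0.38370286  0.64777853 -0.1903544   1.37614975  0.12660359  1.12952427
 -1.39386348]
bearing px [[317.72430045 217.65198071]] tool y [-2.95520207e-01 -9.55336489e-01  1.22464680e-16] 3.8583
```

View pics/w1.png

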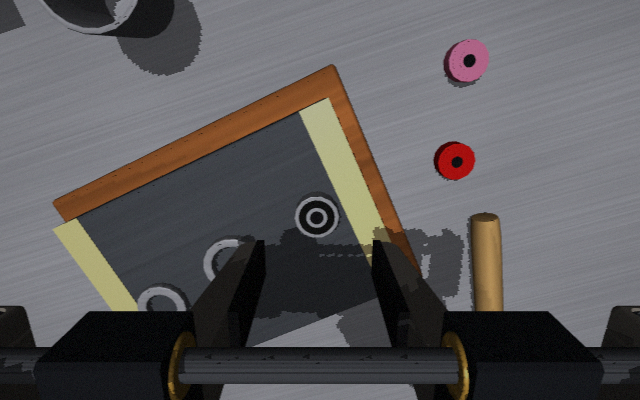

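The wrist view shows the bearing, sealed with a small bore, at (317,216). I predicted (317.7,217.7), so the position is good. Next I'll grip it and carry it above the tin.

```bash
python3 - <<'E'
from rob import *
B=np.array([555.9,131.6,0]); r=tool(-.3,0)
arm.servo_line(list(B+[0,0,90]),velocity=150)
print(arm.servo_line(list(B+[0,0,73.5]),velocity=60,force_limit=10), arm.current_eef_pos())
arm.gripper_to(0.0); print("w",arm.current_grip_width()*92,arm.current_grip_force())
arm.servo_line(list(B+[0,0,200]),velocity=200); print("w",arm.current_grip_width()*92)
p=np.load("tin.npy"); T=tinrot(p[3]); r=tool(p[3],-np.radians(26))
arm.move_ptp(list(tcp(p[:3]+T.apply([0,0,95]),r)),q(r))
c=arm.read_camera("wrist"); im=np.ascontiguousarray(c["color"][:,:,::-1]); pickle.dump({"wrist":c},open("w2.pkl","wb"))
cv2.imwrite("pics/w2raw.png",im)
for P in model(p):
    for u in proj("wrist",P,{"wrist":c}):
        if abs(u).max()<900: cv2.circle(im,tuple(int(v) for v in u),1,(0,0,255),-1)
cv2.imwrite("pics/w2.png",im); print(arm.current_grip_width()*92,arm.current_time_s())
E
```

```text
False [555.72741419 131.53614575  73.27667381]
w 30.893990658351775 30.000260174274445
w 30.727335098321827
30.828554892495124 7.5167
```

View pics/w2.png

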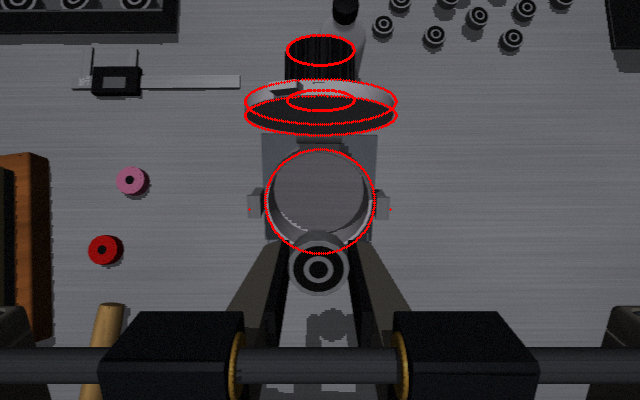

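The fitted rim and lid lie right on the tin in the wrist view, with the rim at columns 264–376 and the knob at (320,50), and the bearing is held at (318,270). I'll place it and then shut the lid.

```bash
python3 - <<'E'
from rob import *
print("oiler",ray("top",[445,131],0))
p=np.load("tin.npy"); T=tinrot(p[3]); r=tool(p[3],-np.radians(26)); at=lambda h:list(tcp(p[:3]+T.apply([0,0,h-34]),r))
arm.servo_line(at(60),velocity=200)
print(arm.servo_line(at(13),velocity=90,force_limit=12))
arm.gripper_to(.39); arm.sleep(.2)
print("force",arm.current_contact_force(),arm.current_grip_width()*92)
arm.servo_line(at(60),velocity=150); 
c=arm.read_camera("wrist"); cv2.imwrite("pics/w3.png",c["color"][140:,150:490,::-1])
arm.servo_line(at(150),velocity=200); arm.gripper_to(0)
# behind the lid, above it
K=lidpts(p,np.array([[0,0,41.]]))[0]; print("knob top",K,arm.current_eef_pos(),arm.current_time_s())
r0=tool(p[3],0)
for th in(1.9,1.5,1.2,.9,.6,.3,.0):
    pp=p.copy(); pp[4]=th; a=-np.radians(26)*np.clip(1-th/1.2,0,1); r=tool(p[3],a)
    print(th,arm.solve_ik(list(tcp(lidpts(pp,np.array([[0,0,41.]]))[0]+r.apply([10,0,0]),r)),q(r)) is not None)
E
```

```text
oiler [ 757.18693133 -254.47759177    0.        ]
False
force [ 0.34104713 -0.17848791 -0.20202565] 36.03279309677731
knob top [ 661.66222594 -224.89274403  199.52142565] [ 525.10336567 -223.85138893  234.11213414] 10.9417
1.9 True
1.5 True
1.2 True
0.9 True
0.6 True
0.3 True
0.0 True
```

View pics/w3.png

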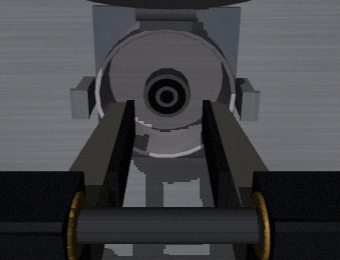

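The bearing lies flat inside the tin, centred at (166,97) in the crop, and it is released. Next I'll push the lid shut from behind along its arc.

```bash
python3 - <<'E'
from rob import *
p=np.load("tin.npy")
def pose(th,c=0):
    pp=p.copy(); pp[4]=th; a=-np.radians(26)*np.clip(1-th/1.2,0,1); r=tool(p[3],a)
    off=10*np.clip(th/.4,0,1)
    return list(tcp(lidpts(pp,np.array([[-4,0,41.+c]]))[0]+r.apply([off,0,0]),r)),q(r)
P,Q=pose(1.9,18)
arm.move_ptp([P[0]+15,P[1],320],Q)
print(arm.servo_line(P,velocity=150,force_limit=10))
for th in np.arange(1.85,.04,-.12).tolist()+[.05]:
    P,Q=pose(th); s=arm.servo_line(P,rot=Q,velocity=70,force_limit=25)
    print(round(th,2),s,np.round(arm.current_contact_force(),1))
    if s: break
else:
    P,Q=pose(0,-8); s=arm.servo_line(P,rot=Q,velocity=25,force_limit=12)
    T=tinrot(p[3]); tip=np.array(arm.current_eef_pos())-11*T.apply([0,0,1])
    print("end",s,"tip in tin axes",T.inv().apply(tip-p[:3]),np.round(arm.current_contact_force(),1))
print(arm.current_time_s())
E
```

```text
False
1.85 False [ 1.  -0.8 -0.3]
1.73 False [ 2.  -0.4  1.2]
1.61 False [ 0.6 -0.3  1.9]
1.49 False [1.1 0.3 0.8]
1.37 False [0.9 0.4 0.3]
1.25 False [ 0.3 -0.7  0.1]
1.13 False [ 0.4 -0.9 -0.2]
1.01 False [ 1.1 -0.3  0.2]
0.89 False [-0.1 -0.9  0.6]
0.77 False [-0.3  0.5  0.3]
0.65 False [ 1.3 -0.4  1.1]
0.53 False [-0.2  0.3  0.7]
0.41 False [ 0.1  0.1 -0.6]
0.29 False [-0.1 -0.1 -0.2]
0.17 False [ 0.1 -0.9  0.1]
0.05 False [0.1 0.3 1. ]
0.05 False [ 0.  -0.8  0.2]
end True tip in tin axes [-1.89516071 -0.11314744 39.85200657] [-6.6  1.7 10.3]
17.825
```

The push stopped firmly at 12 N with the knob top 39.9 above the rim, against 41 nominal, so the lid is shut. Next I'll grip the knob and turn it, watching the torque about the axis.

```bash
python3 - <<'E'
from rob import *
p=np.load("tin.npy"); T=tinrot(p[3]); n=T.apply([0,0,1]); a=-np.radians(26)
P=lambda h,g:(list(tcp(p[:3]+n*h,tool(p[3],a,g))),q(tool(p[3],a,g)))
X,Q=P(75,0); arm.servo_line(X,velocity=150); arm.gripper_to(.7)
g=-.4; X,Q=P(70,g); arm.move_ptp(X,Q)
X,Q=P(18,g); print(arm.servo_line(X,velocity=80,force_limit=10))
arm.gripper_to(0); print("w",arm.current_grip_width()*92,np.round(arm.current_contact_force(),1),arm.current_time_s())
t0=np.array(arm.current_ft_torque())
for i in range(15):
    g+=.1; X,Q=P(18,g); t=arm.current_time_s(); arm.servo_line(X,rot=Q,velocity=30)
    m=(np.array(arm.current_ft_torque())-t0); print(round(g+.4,2),"axis Nm",round(m@n,3),np.round(arm.current_contact_force(),1),"dt",round(arm.current_time_s()-t,2),round(arm.current_grip_width()*92,1),np.round(arm.current_qpos()[6],2))
    if abs(m@n)>.4: break
print(arm.current_time_s())
E
```

```text
False
w 39.068692736913306 [-5.6  3.5  5. ] 20.95
0.1 axis Nm -0.088 [-4.5  2.9  5.1] dt 0.25 39.3 -0.97
0.2 axis Nm -0.132 [-4.4  3.3  5.2] dt 0.25 39.2 -1.04
0.3 axis Nm -0.08 [-4.8  3.6  4.5] dt 0.25 39.5 -1.11
0.4 axis Nm -0.102 [-5.4  2.8  3.8] dt 0.25 39.2 -1.18
0.5 axis Nm -0.077 [-4.8  4.7  5.2] dt 0.25 39.3 -1.24
0.6 axis Nm -0.048 [-5.4  3.3  5.1] dt 0.25 39.3 -1.31
0.7 axis Nm -0.122 [-4.7  5.2  5.9] dt 0.25 39.7 -1.38
0.8 axis Nm -0.084 [-4.2  3.5  5.5] dt 0.25 39.3 -1.45
0.9 axis Nm -0.099 [-4.3  5.2  5.2] dt 0.25 39.5 -1.52
1.0 axis Nm -0.04 [-5.2  4.8  4.7] dt 0.25 38.9 -1.59
1.1 axis Nm -0.123 [-4.1  4.8  5.6] dt 0.25 39.4 -1.66
1.2 axis Nm -0.081 [-4.   5.   5.2] dt 0.25 39.6 -1.73
1.3 axis Nm 0.493 [-3.1  3.8  4.6] dt 0.25 39.1 -1.8
24.2
```

The torque jumped at about 1.25–1.3 rad, which is the stop. I'll nudge it slightly tighter, release, back off and look.

```bash
python3 - <<'E'
from rob import *
p=np.load("tin.npy"); T=tinrot(p[3]); n=T.apply([0,0,1]); a=-np.radians(26)
P=lambda h,g:(list(tcp(p[:3]+n*h,tool(p[3],a,g))),q(tool(p[3],a,g)))
X,Q=P(18,.95); arm.servo_line(X,rot=Q,velocity=30); arm.sleep(.2); print(np.array(arm.current_ft_torque())@n)
arm.gripper_to(.7); X,Q=P(110,.95); arm.servo_line(X,velocity=150)
w=arm.read_camera("wrist"); arm.move_j([1.259,0.468,-0.012,1.603,0.006,1.071,-0.056])
t=arm.read_camera("top"); s=arm.read_camera("scene"); print(arm.current_time_s())
z=lambda c,y,x,h,k:cv2.resize(c["color"][y:y+h,x:x+k,::-1],(390,int(390*h/k)),interpolation=cv2.INTER_CUBIC)
A=z(t,150,405,70,90); S=z(s,120,195,80,90)
W=cv2.resize(w["color"][:,:,::-1],(780,488))[0:240]
h=min(len(A),len(S)); cv2.imwrite("pics/fin.png",np.vstack([np.hstack([A[:h],S[:h]]),W]))
E
```

```text
0.7072729409645653
28.0417
```

View pics/fin.png

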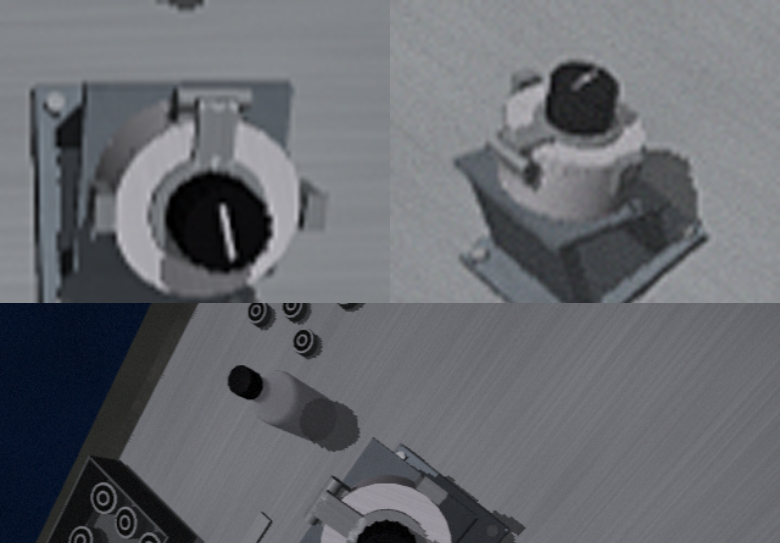

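In both views the lid lies flat on the rim, with the cap disc at (210,215) and the knob at (218,220). The oiler is still standing, and the knob was turned to a hard stop at 0.7 N m. I'm handing the job in.

```bash
python3 -c "
from bench import arm
print(arm.close_job())"
```

```text
the job is handed in; nothing more can be done
None
```

The job is handed in at about 28 s: the bearing is released flat inside the tin, the lid is shut (firm stop at 12 N), and the cap was then turned clockwise about 1.3 rad to a hard stop at 0.7 N m; I could not see the ears under the hooks in the last picture, so tightness rests on that stop.

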